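# Level the setting plate and stack the culture dishes on it

### The job

First level the aluminium plate by turning its two foot-screw knobs until the bubbles of both vials are centred between their lines. Then stack all the small culture dishes, right way up, in one straight pile centred on the plate's round mark, and last set the steel weight upright on top of the pile, so that the gel sets level. Leave the plate level, and leave the larger dish and the other things on the bench where they are.

Things in the scene. Friction and masses are not known exactly. Their poses are not given: they have to be found in the camera images.
- knob_l (a point): grey knurled round knob of the foot screw at the plate's near left (+y) corner, 36 mm across, 30 mm tall (14 to 44 mm above the plate's top), axis upright; this point is on the axis, 32 mm above the plate's top. Turns at about 0.06 N m and stays where left; its travel ends in stops, with level in between. Clockwise seen from above raises this corner and moves the bubble of this knob's own vial towards this knob, 8 mm per radian; the other bubble does not move.
- knob_r (a point): grey knurled round knob of the foot screw at the plate's near right (-y) corner, 36 mm across, 30 mm tall (14 to 44 mm above the plate's top), axis upright; this point is on the axis, 32 mm above the plate's top. Turns at about 0.06 N m and stays where left; its travel ends in stops, with level in between. Clockwise seen from above raises this corner and moves the bubble of this knob's own vial towards this knob, 8 mm per radian; the other bubble does not move.
- rear_foot (a point): the third foot, fixed: a dark bolt head at the middle of the plate's far edge; the point is on the plate's top. The aluminium plate is 250 mm deep, 280 mm wide, 10 mm thick, its top about 40 mm above the bench; it rests on this foot and on the two under the knobs. The knobs are 195 mm nearer the robot and 110 mm to either side of this foot (before the plate's yaw of up to 0.25 rad).
- pad (a point): centre, at the plate's top surface, of the dark engraved ring of 68 mm diameter on the flat plate that marks where the stack stands, 135 mm nearer the robot than the rear foot. The plate is flat and bare for 55 mm around this point.
- vial_l (a point): centre of the left (+y) tubular bubble vial, black, 80 mm long, 18 mm wide, 8 mm high, green window, two black lines 19 mm apart about its middle; it lies on the line from the rear foot to the left (+y) knob, 90 mm from the foot, and shows that knob's screw alone. The point is 10 mm above the plate's top.
- bubble_l (a point): the pale bubble in that vial, 14 mm long; the point is its middle. It runs along the vial to the higher end; midway between the two lines, at the vial's centre, this screw is level.
- vial_r (a point): centre of the right (-y) tubular bubble vial, black, 80 mm long, 18 mm wide, 8 mm high, green window, two black lines 19 mm apart about its middle; it lies on the line from the rear foot to the right (-y) knob, 90 mm from the foot, and shows that knob's screw alone. The point is 10 mm above the plate's top.
- bubble_r (a point): the pale bubble in that vial, 14 mm long; the point is its middle. It runs along the vial to the higher end; midway between the two lines, at the vial's centre, this screw is level.
- dish0_c (a point): closed culture dish, a flat disc 60 mm across and 16 mm tall, straw-coloured gel below and white lid above, 40 g, upright on the bench; the point is its centre, 8 mm above its underside; z is its upward axis. Three to five such dishes are present, all alike; the lid does not come off. Reads None if absent.
- dish1_c (a point): closed culture dish, a flat disc 60 mm across and 16 mm tall, straw-coloured gel below and white lid above, 40 g, upright on the bench; the point is its centre, 8 mm above its underside; z is its upward axis. Three to five such dishes are present, all alike; the lid does not come off. Reads None if absent.
- dish2_c (a point): closed culture dish, a flat disc 60 mm across and 16 mm tall, straw-coloured gel below and white lid above, 40 g, upright on the bench; the point is its centre, 8 mm above its underside; z is its upward axis. Three to five such dishes are present, all alike; the lid does not come off. Reads None if absent.
- dish3_c (a point): closed culture dish, a flat disc 60 mm across and 16 mm tall, straw-coloured gel below and white lid above, 40 g, upright on the bench; the point is its centre, 8 mm above its underside; z is its upward axis. Three to five such dishes are present, all alike; the lid does not come off. Reads None if absent.
- dish4_c (a point): closed culture dish, a flat disc 60 mm across and 16 mm tall, straw-coloured gel below and white lid above, 40 g, upright on the bench; the point is its centre, 8 mm above its underside; z is its upward axis. Three to five such dishes are present, all alike; the lid does not come off. Reads None if absent.
- weight_c (a point): steel stack weight: disc 60 mm across and 12 mm thick with a grip stud 24 mm across and 30 mm tall standing on its middle, 42 mm tall in all, about 0.25 kg; the point is on its axis, 21 mm above its underside, i.e. in the lower half of the stud; z is its upward axis.
- big_dish: bystander among the dishes: one larger dish 90 mm across and 18 mm tall, of the same look; not part of the job. Origin under its centre.
- tip_box: bystander: blue tip box 80 x 120 x 55 mm at the far side. Origin under its centre.
- jar: bystander: glass jar 52 mm across, 55 mm tall, near the robot. Origin under its centre.
- marker: bystander: black marker pen 130 mm long, 14 mm thick, lying at the far right.
- sanitiser: bystander: white bottle 70 mm across, 180 mm tall, beyond the platform. Origin under its centre.
Things that resemble listed ones, but are neither listed nor needed, are in the scene too. Leave any purple look-alike of the part that bears dish0_c alone.

How it is judged (in metres and radians):
On the way, in this order (a step that is already met when the one before it is completed fails the run):
1. both bubbles rest centred in their vials (horizontal distance between bubble_l and vial_l below 0.004 m and horizontal distance between bubble_r and vial_r below 0.004 m and angle between pad's own z axis and vertical below 0.015 rad), for 1 s.
2. every dish present is upright in one pile on the round mark (horizontal distance between each of dish0_c, dish1_c, dish2_c, dish3_c, dish4_c and pad below 0.01 m and angle between each of dish0_c, dish1_c, dish2_c, dish3_c, dish4_c's own z axis and vertical below 0.08 rad), for 0.2 s.
3. the weight stands on top of the pile (horizontal distance between weight_c and pad below 0.01 m and angle between weight_c's own z axis and vertical below 0.08 rad and z of weight_c in the frame of dish0_c above 0.02 m and z of weight_c in the frame of dish1_c above 0.02 m and z of weight_c in the frame of dish2_c above 0.02 m and z of weight_c in the frame of dish3_c above 0.02 m and z of weight_c in the frame of dish4_c above 0.02 m), for 0.2 s.
At the end, for the whole second after the job is handed in: Each bubble is within 4 mm of its vial's centre and the plate within 0.015 rad of level; every dish present is upright (within 0.08 rad) with its centre within 10 mm horizontally of the round mark's centre; the weight is upright on top of them, also within 10 mm (all of step 1 and all of step 2 and all of step 3); the robot touches nothing.
It fails at once if the big dish is shifted by more than 9 cm (distance of big_dish from where it was at the start of the episode above 0.09 m).
It fails at once if the tip box is shifted by more than 5 cm (distance of tip_box from where it was at the start of the episode above 0.05 m).
It fails at once if the jar is shifted by more than 5 cm (distance of jar from where it was at the start of the episode above 0.05 m).
It fails at once if the marker is shifted by more than 5 cm (distance of marker from where it was at the start of the episode above 0.05 m).
It fails at once if the sanitiser is shifted by more than 5 cm (distance of sanitiser from where it was at the start of the episode above 0.05 m).
Of dish0, dish1, dish2, dish3, dish4 only 3 to 5 are there at a start; the rules pass over those that are not, and their reading is None.
At some moment in a run one of weight, big_dish may be knocked a few centimetres aside while the robot is not near it.
Once in a run the grip may slacken for a moment while it holds something.
It also fails if it takes over 210 s, if anything falls off the work surface, if the arm or the gripper's body presses on something with over 40 N, if the wrist force passes 120 N, or if a joint passes its speed limit or range.

### The arm

A 6-joint arm with a two-finger parallel gripper is mounted at the origin on the work surface. World frame = base frame: x ahead of the robot, y to its left, z up, the work surface at z = 0. Lengths are in m, angles in degrees, forces in N, time in s.
With the tool pointing down it reaches from about 0.25 to 0.725 m from the base axis. Payload 9.7 kg.
Tool frame: the origin (TCP) lies on the centre line of the jaws, within the pads' length; the fingertips stand bot.nose_length ahead of it and the grasp point (between the pads) lies 11 mm behind it (bot.nose_length is the distance from the TCP to the fingertips, in m); z points along the fingers, y is the line along which they close (so a half turn about z gives the same grasp; the last joint's range is limited). The gripper opens to 85 mm and grips with 20 to 120 N. Pads are 22 mm wide; open, the fingers measure 114 mm over their backs; the gripper's body (76 mm by 85 mm) begins 54 mm behind the grasp point. The pads swing forward as they close: fully open they stand 13 mm farther back than shut.
Start: joints at [-66.177, 4.979, 10.078, 95.1, 0, 90], TCP at [0.222, -0.503, 0.239] pointing down, gripper open.
Joint ranges: [-179.16, 179.16], [-48.56, 103.87], [-65.8, 70.77], [-126.05, 130.52], [-82.76, 87.17], [-180, 180]. Speed limits (degrees/s): [127.2, 127.2, 147.25, 180, 180, 180].

### API

Orientations are given as [roll, pitch, yaw] about the fixed x, y, z axes, in that order (R = Rz(yaw) Ry(pitch) Rx(roll)).
In Python, from workcell import bot gives the robot as it stands. The module is installed in compiled form; this text tells all that it offers.
- The arm moves only by the shell command python3 -m inch 'ROWS' [OPENING] [FORCE]. ROWS is JSON, a list of rows, each a list of 4 numbers: the shift along the world's x, y, z in cm, then the turn about the world's z in degrees. A call has exactly 8 rows; each row is the pose to reach, as a shift and turn from the pose commanded when the call began; what a row does not reach only later rows make up. A row lasts 1/8 s, in which the tool goes at most 62.5 mm and 10.7 degrees, less where a joint would pass 70% of its speed; a pose out of reach is approached as far as the arm can. A call with a gripper value outside its range is refused whole. OPENING is the finger opening in cm, from 0 to 8.54, set as the call begins (- or left out, the last holds). The fingers move at their own pace and stop on an object; FORCE is the grip in N (left out, the last holds). Time passes only in rows, so rows that repeat a pose let the fingers close, or fill a call up. It gives the time, the measured TCP pose, the force, the opening and the grip force at its end, in the units of the state.
- bot.get_obs(): the state, without advancing time (a new reading comes with each control period).
- bot.camera(name): name is "side" or "top" or "wrist"; returns a dict with "img" (384x512x3 uint8, red, green, blue), "fovy" (degrees; the focal length in pixels is half the picture's height over the tangent of half this angle, whatever the lens; pixels are square), "cx", "cy" (the principal point, pixels), "R" (3x3) and "t" (3): a world point X has camera coordinates R X + t; the wrist camera has in their place "mount" (4x4, takes a point from camera to tool coordinates, whose origin is the TCP and whose axes are the flange's). Camera axes: x right, y down, z forward; pixel columns grow to the right and rows downward; lengths in m; the calibration is good to about 2 mm. A picture is of the moment at which its call begins: read the wrist's pose just before it. There is no depth.
- bot.job_done(): hands the job in; it is judged then, once.
Trained networks look in a picture, given as the dict that the camera call returned (one of the last four; its "shot" number tells which), for a name from the list of things; names that differ only in an ending like _2 or _b are one class to them, and where a whole thing is asked for, a point or a joint stands for the part that bears it (a point fixed in the world has none). Each returns a list of dicts, best first, with "score" (0 to 1); they miss things now and then, are a little off and sometimes report something else, mostly with a low value. They report only what shows in the picture. A call takes as long as a camera call. They do not tell look-alikes from the thing itself.
- bot.find_in(thing, picture): "point" ([column, row] in pixels, amid what is visible of it).
- bot.landmark_of(thing, picture): "point" ([column, row] in pixels: a listed point, or the origin of a listed thing).
The state is a dict: "time": time; "q": joint angles; "qd": joint speeds; "joint_efforts": joint torques, N m; "ee_pos": TCP position; "tcp_rot": TCP orientation; "wrist_force": force on the tool from outside, world axes, zero at the start; "torque": the same for the moment, N m; "opening": finger opening in m; "grasp_force": force on a finger pad.
Only numpy, scipy, OpenCV 4.12 (cv2) and the standard library are available. Lean on these libraries where they do the work, as an engineer would, in place of code of your own. Each camera call takes 0.05 s, during which the arm holds its last target. There are 200 camera calls.

## Working session

There is one attempt and no reset: what is moved stays moved. The work goes in short steps, Python scripts to look and compute and a shell command to move; the robot and the scene stay as the last step left them, time stands still between calls to the robot, and variables do not carry over. Pictures are saved under pics/ and viewed, at most 14 in all, crops included, and the job is handed in when it is done.

```bash
mkdir -p pics
cat > h.py <<'E'
from workcell import bot
import numpy as np, cv2
def f(p): return 192/np.tan(np.radians(p["fovy"])/2)
def toworld(p,px,z,obs=None):
    F=f(p); d=np.array([(px[0]-p["cx"])/F,(px[1]-p["cy"])/F,1.])
    if "R" in p and p["R"] is not None:
        R=np.array(p["R"]);t=np.array(p["t"]); o=-R.T@t; d=R.T@d
    else:
        from scipy.spatial.transform import Rotation as Ro
        M=np.array(p["mount"]); W=Ro.from_euler('xyz',np.array(obs["tcp_rot"]),degrees=True).as_matrix()
        o=W@M[:3,3]+np.array(obs["ee_pos"]); d=W@M[:3,:3]@d
    return o+d*(z-o[2])/d[2]
def snap(n):
    o=bot.get_obs(); p=bot.camera(n); return o,p
def save(p,name,crop=None,s=1):
    im=p["img"][:,:,::-1]
    if crop: im=im[crop[1]:crop[3],crop[0]:crop[2]]
    cv2.imwrite("pics/"+name,cv2.resize(im,None,fx=s,fy=s,interpolation=cv2.INTER_CUBIC))
E
python3 - <<'E'
from h import *
o,p=snap("top"); save(p,"top0.png",s=1.5)
print(o["time"],o["ee_pos"],o["tcp_rot"],o["opening"],bot.nose_length, {k:v for k,v in p.items() if k!="img"})
Z=dict(knob_l=.072,knob_r=.072,rear_foot=.04,pad=.04,vial_l=.05,vial_r=.05,bubble_l=.05,bubble_r=.05,dish0_c=.008,weight_c=.021,big_dish=0,tip_box=0,jar=0,marker=0,sanitiser=0)
for n,z in Z.items():
    for r in bot.landmark_of(n,p):
        print(n,round(r["score"],2),np.round(r["point"],1),np.round(toworld(p,r["point"],z),4))
o,p=snap("side"); save(p,"side0.png",s=1.5)
E
```

```text
0.0 [ 0.22206482 -0.50293249  0.23856845] [-1.79922243e+02 -3.79963127e-04  2.38197943e+01] 0.08576463686536517 0.008 {'fovy': 48.188449412451114, 'cx': 255.59817405585997, 'cy': 189.53037057482743, 'R': array([[ 0.01847083, -0.99980046,  0.00760723],
       [-0.99691598, -0.01899689, -0.07614232],
       [ 0.07627164, -0.00617736, -0.99706794]]), 't': array([-0.06104459,  0.57153243,  1.29244399]), 'shot': 1}
knob_l 0.52 [205.9 227.4] [0.455  0.0932 0.072 ]
knob_l 0.47 [128.3 226.9] [0.4523 0.3195 0.072 ]
knob_r 0.52 [205.9 227.4] [0.455  0.0932 0.072 ]
knob_r 0.47 [128.3 226.9] [0.4523 0.3195 0.072 ]
rear_foot 0.9 [170.9 162.7] [0.6478 0.2079 0.04  ]
rear_foot 0.61 [186.4 119.3] [0.7822 0.1651 0.04  ]
rear_foot 0.22 [348.3 235.9] [ 0.437  -0.3308  0.04  ]
pad 0.89 [172.  201.9] [0.5291 0.2006 0.04  ]
vial_l 0.75 [154.2 182.2] [0.5867 0.2539 0.05  ]
vial_l 0.74 [184.7 185.9] [0.5773 0.1623 0.05  ]
vial_l 0.46 [347.2 236. ] [ 0.4369 -0.3253  0.05  ]
vial_l 0.21 [233.2 255.7] [0.3728 0.0125 0.05  ]
vial_r 0.75 [154.2 182.2] [0.5867 0.2539 0.05  ]
vial_r 0.74 [184.7 185.9] [0.5773 0.1623 0.05  ]
vial_r 0.46 [347.2 236. ] [ 0.4369 -0.3253  0.05  ]
vial_r 0.21 [233.2 255.7] [0.3728 0.0125 0.05  ]
dish0_c 0.82 [278.5 147.8] [ 0.7055 -0.1194  0.008 ]
dish0_c 0.81 [242.5 158.3] [ 0.6703 -0.0079  0.008 ]
dish0_c 0.69 [308.6 134.9] [ 0.7481 -0.213   0.008 ]
weight_c 0.82 [347.3 190.8] [ 0.5741 -0.3317  0.021 ]
big_dish 0.87 [275.  229.6] [ 0.4512 -0.1127  0.    ]
tip_box 0.76 [245.7 122.2] [ 0.7864 -0.0153  0.    ]
jar 0.5 [234.2 255.5] [0.3695 0.0116 0.    ]
jar 0.44 [247.5 119.2] [ 0.7961 -0.0208  0.    ]
marker 0.74 [374.7 162. ] [ 0.6679 -0.4222  0.    ]
sanitiser 0.88 [187.9 120.6] [0.7878 0.1666 0.    ]
sanitiser 0.74 [280.2 149.3] [ 0.7023 -0.1253  0.    ]
```

View pics/top0.png

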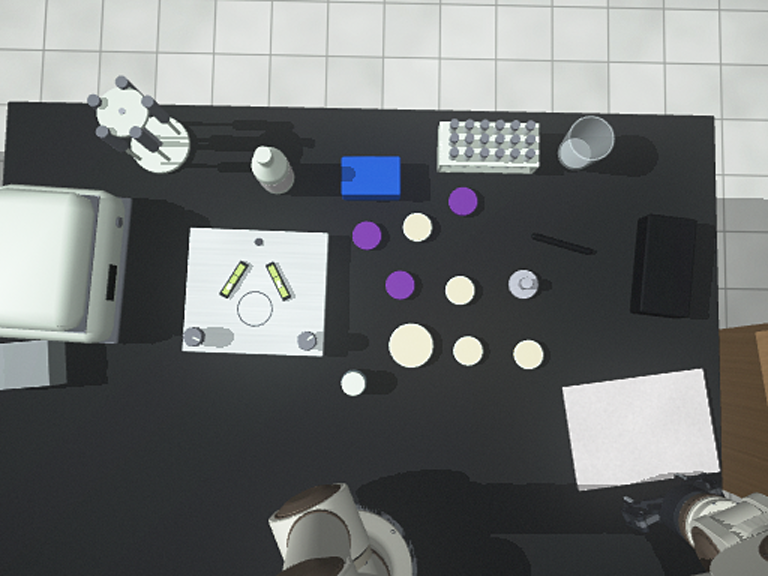

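View pics/side0.png

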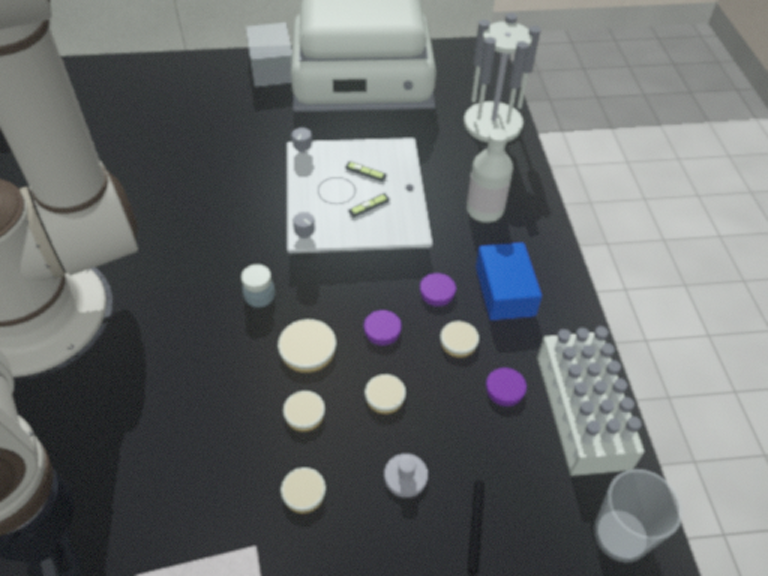

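The top view (1.5x) shows the plate with its ring at about (255,309). The knobs are at (195,336) and (307,341).

- **Small straw dishes, the ones meant:** there are four, at (417,227), (460,290), (468,350) and (528,354).
- **Purple look-alikes, left alone:** (367,235), (400,285) and (463,201).
- **Big dish:** (411,345), clearly wider.
- **Weight:** (523,284).
- **Jar:** (353,383).

I'll go over the plate first.

```bash
python3 -m inch '[[0,0,3,0],[2,4,6,0],[5,10,6,0],[8,16,6,0],[10,22,6,0],[12,28,6,0],[13,34,6,0],[14,38,6,0]]' 8.5 40
python3 -m inch '[[2,6,0,0],[4,12,0,0],[6,18,0,0],[8,24,0,0],[10,28,0,0],[11,33,0,0],[11,33,0,0],[11,33,0,0]]'
python3 - <<'E'
from h import *
o,p=snap("wrist"); save(p,"w1.png",s=1.5); print(o["q"],o["ee_pos"],o["tcp_rot"],p["mount"],p["fovy"])
Z=dict(knob_l=.072,rear_foot=.04,pad=.04,vial_l=.05,bubble_l=.05)
for n,z in Z.items():
    for r in bot.landmark_of(n,p):
        print(n,round(r["score"],2),np.round(r["point"],1),np.round(toworld(p,r["point"],z,o),4))
E
```

```text
time: 1.85
ee_pos: [0.3621, -0.121, 0.2996]
tcp_rot: [180.0, -0.0, 23.9]
wrist_force: [0.7, 0.5, -0.4]
opening: 0.0846
grasp_force: 0.0
time: 2.85
ee_pos: [0.472, 0.2068, 0.2992]
tcp_rot: [180.0, 0.0, 23.8]
wrist_force: [0.6, -0.7, -0.2]
opening: 0.0846
grasp_force: 0.0
[ 2.36629466e+01  2.02218529e+00  1.37358197e+01  1.01740093e+02
 -1.37666340e-02  1.79841035e+02] [0.47199784 0.20675594 0.29921357] [1.79986307e+02 2.64965251e-02 2.38219116e+01] [[-8.08117427e-04 -9.51799155e-01 -3.06720908e-01  7.99119684e-02]
 [ 9.99999664e-01 -8.10613942e-04 -1.19246811e-04 -8.49199861e-04]
 [-1.35133231e-04 -3.06720901e-01  9.51799491e-01 -1.33197488e-01]
 [ 0.00000000e+00  0.00000000e+00  0.00000000e+00  1.00000000e+00]] 70.23343176053157
knob_l 0.96 [177.2 139.6] [0.4631 0.3154 0.072 ]
knob_l 0.91 [327.2 207.8] [0.4579 0.0906 0.072 ]
knob_l 0.41 [468.8 268.8] [ 0.457  -0.1548  0.072 ]
rear_foot 0.7 [315.3  32.1] [0.655  0.2051 0.04  ]
pad 0.84 [266.1 134.2] [0.5137 0.2095 0.04  ]
pad 0.37 [257.2  76.1] [0.578  0.2518 0.04  ]
vial_l 0.86 [318.3 105.8] [0.5765 0.1619 0.05  ]
vial_l 0.62 [256.5  77.8] [0.5749 0.2515 0.05  ]
bubble_l 0.54 [318.2 111. ] [0.5706 0.1589 0.05  ]
bubble_l 0.37 [249.   88.4] [0.5592 0.2553 0.05  ]
```

View image.

View pics/w1.png

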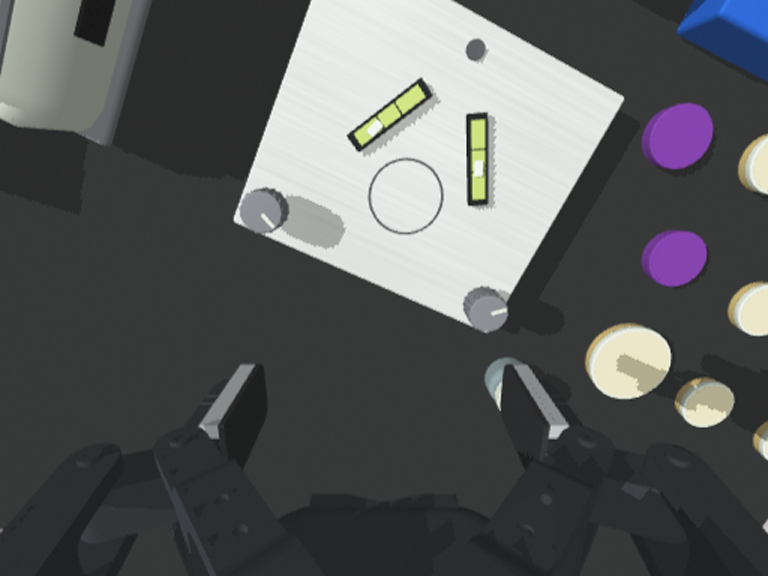

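The wrist view shows both bubbles offset towards their own knobs: left at (374,128), right at (478,168). Both knobs therefore need turning counterclockwise. Next I'll measure the offsets by segmentation.

```bash
cat > bub.py <<'E'
from h import *
def bubbles(o,p):
    im=p["img"].astype(int); hsv=cv2.cvtColor(p["img"],cv2.COLOR_RGB2HSV)
    green=((hsv[:,:,0]>25)&(hsv[:,:,0]<45)&(hsv[:,:,1]>80)&(hsv[:,:,2]>100)).astype(np.uint8)
    g=cv2.morphologyEx(green,cv2.MORPH_CLOSE,np.ones((9,9)))
    n,lab,st,c=cv2.connectedComponentsWithStats(g)
    for i in range(1,n):
        if st[i,4]<150: continue
        pts=np.argwhere((lab==i)&(green>0))[:,::-1].astype(np.float32)
        rc=cv2.minAreaRect(pts); box=cv2.boxPoints(rc)
        m=np.zeros_like(g); cv2.fillPoly(m,[np.round(box).astype(int)],1)
        wh=(m>0)&(hsv[:,:,1]<60)&(hsv[:,:,2]>170)
        b=np.argwhere(wh)[:,::-1].mean(0) if wh.any() else np.array([np.nan]*2)
        cw=toworld(p,rc[0],.05,o); bw=toworld(p,b,.05,o)
        print("vial",np.round(rc[0],1),rc[1],"bub",np.round(b,1),wh.sum(),"world",np.round(cw,4),np.round(bw,4),"off mm",np.round(1e3*np.linalg.norm(bw-cw),1),np.round(1e3*(bw-cw)[:2],1))
E
python3 - <<'E'
from bub import *
o,p=snap("wrist"); bubbles(o,p)
o,p=snap("top"); h=cv2.cvtColor(p["img"],cv2.COLOR_RGB2HSV)
m=((h[:,:,0]>15)&(h[:,:,0]<35)&(h[:,:,1]>15)&(h[:,:,1]<90)&(h[:,:,2]>150)).astype(np.uint8)
n,l,s,c=cv2.connectedComponentsWithStats(m)
for i in range(1,n):
    if s[i,4]>80: print(s[i],np.round(c[i],1),np.round(toworld(p,c[i],.014),4))
E
```

```text
vial [258.8  76.4] (10.898152351379395, 55.31800842285156) bub [248.9  85.2] 70 world [0.5782 0.2488 0.05  ] [0.5632 0.2564 0.05  ] off mm 16.8 [-15.    7.6]
vial [317.5 106. ] (54.0, 9.0) bub [318.  112.1] 62 world [0.5763 0.162  0.05  ] [0.5696 0.1579 0.05  ] off mm 7.9 [-6.7 -4.2]
[270 143  17  17 228] [277.8 150.8] [ 0.6949 -0.1171  0.014 ]
[298 185  17  17 232] [306.2 193. ] [ 0.5653 -0.2064  0.014 ]
[260 217  28  27 579] [273.6 229.9] [ 0.4503 -0.1077  0.014 ]
[303 225  18  18 241] [311.7 233.4] [ 0.4418 -0.2244  0.014 ]
[344 228  17  17 237] [352.1 236. ] [ 0.4363 -0.3481  0.014 ]
```

```bash
python3 -m inch '[[-0.3,4,0,10],[-0.6,8,-4,20],[-0.9,10.6,-8,30],[-0.9,10.6,-10,36],[-0.9,10.6,-12,36],[-0.9,10.6,-12,36],[-0.9,10.6,-12,36],[-0.9,10.6,-12,36]]'
python3 - <<'E'
from h import *
o,p=snap("wrist"); print(o["q"][5],o["ee_pos"],o["tcp_rot"][2])
for n,z in dict(knob_l=.074,pad=.04).items():
    for r in bot.landmark_of(n,p):
        print(n,round(r["score"],2),np.round(r["point"],1),np.round(toworld(p,r["point"],z,o),4))
E
```

```text
time: 4.25
ee_pos: [0.4636, 0.313, 0.1805]
tcp_rot: [180.0, -0.1, 59.8]
wrist_force: [-0.2, -0.1, 0.0]
opening: 0.085
grasp_force: 0.0
154.22149065843567 [0.46358269 0.31296653 0.18046117] 59.80184887957011
knob_l 0.75 [255.7 192.8] [0.4651 0.3148 0.074 ]
pad 0.68 [344.6 240.9] [0.517  0.2063 0.04  ]
```

```bash
python3 -m inch '[[0.1,0.1,-3,0],[0.1,0.1,-6,0],[0.1,0.1,-9,0],[0.1,0.1,-11,0],[0.1,0.1,-11,0],[0.1,0.1,-11,0],[0.1,0.1,-11,0],[0.1,0.1,-11,0]]'
python3 -m inch '[[0,0,0,0],[0,0,0,0],[0,0,0,0],[0,0,0,0],[0,0,0,0],[0,0,0,0],[0,0,0,0],[0,0,0,0]]' 3 40
python3 -m inch '[[0,0,0,10],[0,0,0,20],[0,0,0,30],[0,0,0,40],[0,0,0,50],[0,0,0,60],[0,0,0,60],[0,0,0,60]]'
python3 -m inch '[[0,0,0,10],[0,0,0,20],[0,0,0,30],[0,0,0,40],[0,0,0,50],[0,0,0,60],[0,0,0,60],[0,0,0,60]]'
python3 - <<'E'
from bub import *
o,p=snap("wrist"); bubbles(o,p); o,p=snap("top"); bubbles(o,p)
E
```

```text
time: 5.4
ee_pos: [0.4645, 0.3141, 0.0701]
tcp_rot: [180.0, -0.1, 59.8]
wrist_force: [-0.2, 0.0, 0.1]
opening: 0.0853
grasp_force: 0.0
time: 6.4
ee_pos: [0.4618, 0.3153, 0.0701]
tcp_rot: [-179.7, -0.0, 59.9]
wrist_force: [-15.3, 5.3, 10.1]
opening: 0.0349
grasp_force: 40.1
time: 7.4
ee_pos: [0.4612, 0.3158, 0.0681]
tcp_rot: [-179.8, -0.4, 120.0]
wrist_force: [-14.5, 12.2, -4.1]
opening: 0.0343
grasp_force: 40.7
time: 8.4
ee_pos: [0.4608, 0.3161, 0.0661]
tcp_rot: [179.8, -0.5, -180.0]
wrist_force: [-10.7, 18.6, -19.3]
opening: 0.0347
grasp_force: 42.0
vial [ 19.3 352.8] (24.041629791259766, 14.849241256713867) bub [nan nan] 0 world [0.5493 0.1508 0.05  ] [nan nan nan] off mm nan [nan nan]
```

```bash
python3 -m inch '[[-0.2,0.1,0,0],[-0.2,0.1,0,0],[-0.2,0.1,0,0],[-0.2,0.1,0,0],[-0.2,0.1,4,0],[-0.2,0.1,9,0],[-0.2,-3,14,-15],[-0.2,-6,19,-30]]' 8.5
python3 -m inch '[[0,-4,2,-20],[0,-8,2,-40],[0,-10,2,-60],[0,-12,2,-80],[0,-13,2,-90],[0,-13,2,-90],[0,-13,2,-90],[0,-13,2,-90]]'
python3 - <<'E'
from bub import *
o,p=snap("wrist"); bubbles(o,p); save(p,"w2.png",s=1.5);print(o["q"])
for n,z in dict(knob_l=.072,pad=.04,rear_foot=.04).items():
    for r in bot.landmark_of(n,p):
        print(n,round(r["score"],2),np.round(r["point"],1),np.round(toworld(p,r["point"],z,o),4))
E
```

```text
time: 9.5
ee_pos: [0.462, 0.253, 0.261]
tcp_rot: [180.0, 0.0, 158.0]
wrist_force: [1.5, 0.7, 0.4]
opening: 0.0848
grasp_force: 0.0
time: 10.5
ee_pos: [0.4622, 0.1236, 0.2795]
tcp_rot: [180.0, -0.0, 72.0]
wrist_force: [-0.2, -1.1, 1.1]
opening: 0.0852
grasp_force: 0.0
vial [313.6  37. ] (56.995872497558594, 12.369316101074219) bub [314.4  36.9] 88 world [0.5761 0.2499 0.05  ] [0.5771 0.2497 0.05  ] off mm 1.0 [ 1.  -0.2]
vial [330. 111.] (9.899494171142578, 56.56854248046875) bub [325.8 115.2] 72 world [0.5753 0.1621 0.05  ] [0.5691 0.1588 0.05  ] off mm 7.1 [-6.2 -3.4]
[ 1.49749711e+01 -3.73596451e+00  5.80847682e+00  9.95177098e+01
 -5.32783488e-03  1.22962182e+02]
knob_l 0.95 [255.4 190.2] [0.4543 0.0976 0.072 ]
knob_l 0.81 [200.8   1.2] [0.4644 0.3173 0.072 ]
pad 0.8 [276.5  89.5] [0.5187 0.2081 0.04  ]
rear_foot 0.71 [378.8  55. ] [0.6503 0.2072 0.04  ]
```

View pics/w2.png

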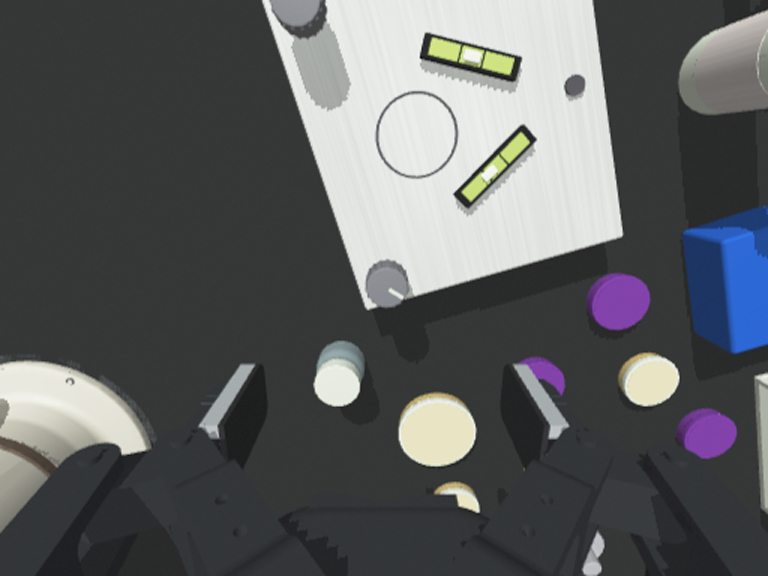

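The left bubble is centred at (472,56) and the right one is about 7.3 mm out at (490,172), so I'll turn the right knob about 53° counterclockwise.

```bash
python3 -m inch '[[-0.6,-2.8,-5,0],[-0.6,-2.8,-10,0],[-0.6,-2.8,-15,0],[-0.6,-2.8,-19,0],[-0.6,-2.8,-21,0],[-0.6,-2.8,-21,0],[-0.6,-2.8,-21,0],[-0.6,-2.8,-21,0]]'
python3 -m inch '[[0,0,0,0],[0,0,0,0],[0,0,0,0],[0,0,0,0],[0,0,0,0],[0,0,0,0],[0,0,0,0],[0,0,0,0]]' 3 40
python3 -m inch '[[0,0,0,10],[0,0,0,20],[0,0,0,30],[0,0,0,40],[0,0,0,50],[0,0,0,53],[0,0,0,53],[0,0,0,53]]'
python3 -m inch '[[0,0,0,0],[0,0,0,0],[0,0,0,0],[0,0,0,0],[0,0,4,0],[0,0,9,-10],[0,3,14,-20],[0,3,20,-30]]' 8.5
python3 - <<'E'
from bub import *
o,p=snap("wrist"); bubbles(o,p); print(o["q"][5]); h=cv2
for n,z in dict(knob_l=.072,pad=.04).items():
    for r in bot.landmark_of(n,p):
        print(n,round(r["score"],2),np.round(r["point"],1),np.round(toworld(p,r["point"],z,o),4))
E
```

```text
time: 11.7
ee_pos: [0.4569, 0.096, 0.0705]
tcp_rot: [179.9, -0.1, 72.4]
wrist_force: [-0.0, 0.1, 0.6]
opening: 0.0852
grasp_force: 0.0
time: 12.7
ee_pos: [0.4562, 0.0959, 0.0696]
tcp_rot: [180.0, -0.0, 72.4]
wrist_force: [-2.0, -0.0, 5.4]
opening: 0.0348
grasp_force: 39.6
time: 13.7
ee_pos: [0.4568, 0.0955, 0.0678]
tcp_rot: [-180.0, 0.1, 125.4]
wrist_force: [8.7, -1.2, -13.0]
opening: 0.0347
grasp_force: 41.4
time: 14.7
ee_pos: [0.4557, 0.1269, 0.2705]
tcp_rot: [-180.0, -0.0, 95.1]
wrist_force: [0.9, 0.4, 0.7]
opening: 0.085
grasp_force: 0.0
vial [363.3  76.1] (55.72719192504883, 11.92056941986084) bub [364.5  76.1] 82 world [0.5753 0.2496 0.05  ] [0.5767 0.2497 0.05  ] off mm 1.4 [1.4 0.1]
vial [348.3 149. ] (10.21324348449707, 54.78012466430664) bub [349.  149.1] 69 world [0.5742 0.1619 0.05  ] [0.5752 0.1618 0.05  ] off mm 0.9 [ 0.9 -0.1]
100.41167917674339
knob_l 0.86 [249.5 194.8] [0.4517 0.0955 0.072 ]
pad 0.58 [363.1  76. ] [0.5786 0.2509 0.04  ]
pad 0.55 [306.3 111.9] [0.5151 0.2027 0.04  ]
```

Both bubbles are centred. Next is dish 2, with a closer look on the way.

```bash
cat > dish.py <<'E'
from h import *
def dishes(o,p,z=.016,thing="dish0_c",show=True):
    h=cv2.cvtColor(p["img"],cv2.COLOR_RGB2HSV)
    m=((h[:,:,0]>15)&(h[:,:,0]<35)&(h[:,:,1]>15)&(h[:,:,1]<75)&(h[:,:,2]>110)).astype(np.uint8)
    n,l,s,c=cv2.connectedComponentsWithStats(cv2.morphologyEx(m,cv2.MORPH_OPEN,np.ones((3,3))))
    for i in range(1,n):
        if s[i,4]<400: continue
        hull=cv2.convexHull(np.argwhere(l==i)[:,::-1].astype(np.float32)); e=cv2.fitEllipse(hull) if len(hull)>5 else None
        w=[toworld(p,q,z,o) for q in hull[:,0]]
        (cx,cy),r=cv2.minEnclosingCircle(np.array([[a[0],a[1]] for a in w],np.float32))
        print("lid",s[i],"world %.4f %.4f r %.4f"%(cx,cy,r),"rel tcp cm",np.round(100*(np.array([cx,cy])-o["ee_pos"][:2]),2))
    for r in bot.landmark_of(thing,p): print(" net",round(r["score"],2),np.round(r["point"]),np.round(toworld(p,r["point"],z-.008,o)[:2],4))
E
python3 -m inch '[[2,-6,0,-5],[4,-12,0,-5],[6,-18,0,-5],[8,-24,0,-5],[10,-30,-3,-5],[11,-33.3,-8,-5],[11,-33.3,-12,-5],[11,-33.3,-12,-5]]'
python3 - <<'E'
from dish import *
o,p=snap("wrist"); print(o["ee_pos"],o["tcp_rot"][2]); dishes(o,p); save(p,"w3.png",s=1.5)
E
```

```text
time: 15.85
ee_pos: [0.5637, -0.2069, 0.1444]
tcp_rot: [-179.5, -0.2, 90.4]
wrist_force: [-0.7, 0.5, 1.1]
opening: 0.0851
grasp_force: 0.0
[ 0.56367051 -0.20693281  0.14438773] 90.36234530435335
lid [  84   29   95  102 7504] world 0.4519 -0.1084 r 0.0423 rel tcp cm [-11.18   9.86]
lid [ 373   63   60   63 2993] world 0.6952 -0.1182 r 0.0271 rel tcp cm [13.15  8.88]
lid [ 232  162   54   52 2180] world 0.5663 -0.2071 r 0.0271 rel tcp cm [ 0.26 -0.01]
lid [ 112  179   53   49 2048] world 0.4438 -0.2246 r 0.0272 rel tcp cm [-11.99  -1.77]
 net 0.76 [268.  54.] [ 0.5741 -0.0841]
 net 0.74 [440. 194.] [ 0.754  -0.2144]
 net 0.62 [398.  95.] [ 0.6948 -0.1179]
```

View pics/w3.png

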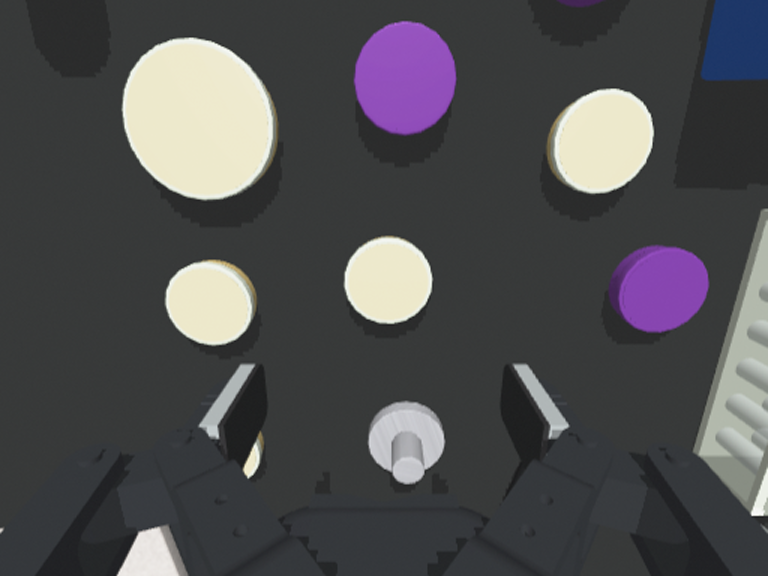

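The crop-sized view shows the small straw dish centred at (388,280). It has the lid rim on top and the right diameter; the larger dish is at (198,118), and the purple ones are elsewhere. I'll descend on the small one.

```bash
python3 -m inch '[[0.2,0,-4,0],[0.2,0,-8,0],[0.2,0,-11,0],[0.2,0,-12.5,0],[0.2,0,-13.2,0],[0.2,0,-13.7,0],[0.2,0,-13.8,0],[0.2,0,-13.8,0]]'
python3 -m inch '[[0,0,0,0],[0,0,0,0],[0,0,0,0],[0,0,0,0],[0,0,0,0],[0,0,0,0],[0,0,0,0],[0,0,0,0]]' 5 30
python3 -m inch '[[0,0,1,0],[0,0,2,0],[0,0,4,0],[0,0,7,0],[0,0,10,0],[0,0,13,0],[0,0,13,0],[0,0,13,0]]'
python3 - <<'E'
from bub import *
o,p=snap("wrist"); save(p,"w4.png",s=1.2)
E
```

```text
time: 16.95
ee_pos: [0.5685, -0.2073, 0.0119]
tcp_rot: [180.0, 0.0, 90.4]
wrist_force: [-0.1, -0.4, -0.6]
opening: 0.0849
grasp_force: 0.0
time: 17.95
ee_pos: [0.5684, -0.2073, 0.0118]
tcp_rot: [180.0, 0.0, 90.4]
wrist_force: [-1.0, 0.1, 6.1]
opening: 0.059
grasp_force: 23.9
time: 18.95
ee_pos: [0.5681, -0.2071, 0.1414]
tcp_rot: [180.0, 0.0, 90.4]
wrist_force: [-0.5, -0.1, -0.8]
opening: 0.0583
grasp_force: 33.9
```

View pics/w4.png

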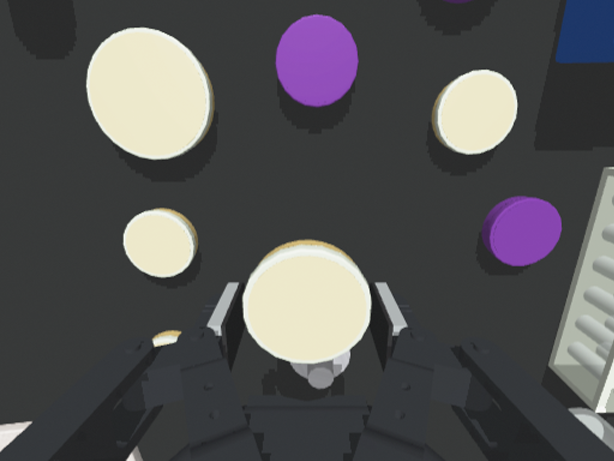

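The dish is held centred at (307,305). I'll carry it close to the plate and fit the ring from there.

```bash
cat > ring.py <<'E'
from h import *
def ring(o,p,guess=(.518,.2055)):
    # sample radial profiles in world about guess, robust circle fit to darkest points
    from scipy.spatial.transform import Rotation as Ro
    from scipy.optimize import least_squares
    M=np.array(p["mount"]); W=Ro.from_euler('xyz',o["tcp_rot"],degrees=True).as_matrix()
    g=cv2.cvtColor(p["img"],cv2.COLOR_RGB2GRAY).astype(np.float32); F=f(p); c=np.array(guess)
    def proj(X): 
        q=(np.linalg.inv(M)@np.r_[W.T@(X-np.array(o["ee_pos"])),1])[:3]; return p["cx"]+F*q[0]/q[2],p["cy"]+F*q[1]/q[2]
    for it in range(3):
        P=[];w=.016/(it+1)
        for a in np.arange(0,2*np.pi,.05):
            rr=np.arange(.034-w,.034+w,.0004); d=np.array([np.cos(a),np.sin(a)])
            uv=np.array([proj(np.r_[c+r*d,.04]) for r in rr],np.float32)
            if uv.min()<1 or uv[:,0].max()>510 or uv[:,1].max()>382: continue
            v=cv2.remap(g,uv[:,0].copy(),uv[:,1].copy(),cv2.INTER_LINEAR).ravel()
            i=v.argmin()
            if np.median(v)>150 and v[i]<np.median(v)-25: P.append(c+rr[i]*d)
        P=np.array(P)
        s=least_squares(lambda x:np.hypot(*(P-x[:2]).T)-x[2],[*c,.034],loss="soft_l1",f_scale=.001); c=s.x[:2]
    print("ring",np.round(s.x,4),len(P),"rel tcp cm",np.round(100*(c-o["ee_pos"][:2]),2))
E
python3 -m inch '[[-1,5,1,0],[-2,11,2,0],[-3,17,2,0],[-4,23,2,0],[-5,29,2,0],[-5,33,2,0],[-5,33,2,0],[-5,33,2,0]]'
python3 - <<'E'
from ring import *
from bub import *
o,p=snap("wrist"); print(o["ee_pos"]); ring(o,p); bubbles(o,p)
E
```

```text
time: 20.0
ee_pos: [0.5178, 0.1226, 0.1606]
tcp_rot: [-179.9, 0.0, 90.4]
wrist_force: [-0.2, 0.5, 0.5]
opening: 0.0582
grasp_force: 33.9
[0.51780451 0.1226265  0.16056723]
ring [0.5191 0.2066 0.0339] 126 rel tcp cm [0.13 8.4 ]
vial [327.9  42.2] (85.20011901855469, 17.695409774780273) bub [329.8  42.1] 166 world [0.5753 0.2497 0.05  ] [0.5769 0.2498 0.05  ] off mm 1.6 [1.6 0.1]
vial [319.1 151.6] (13.32894229888916, 77.47718811035156) bub [319.2 151.9] 127 world [0.5752 0.1623 0.05  ] [0.5753 0.1621 0.05  ] off mm 0.3 [ 0.2 -0.2]
```

```bash
python3 -m inch '[[0.1,4,0,0],[0.1,8.4,0,0],[0.1,8.4,-3,0],[0.1,8.4,-6,0],[0.1,8.4,-9,0],[0.1,8.4,-10,0],[0.1,8.4,-10.5,0],[0.1,8.4,-10.7,0]]'
python3 -m inch '[[0,0,0,0],[0,0,0,0],[0,0,0,0],[0,0,0,0],[0,0,0,0],[0,0,0,0],[0,0,0,0],[0,0,0,0]]'
```

```text
time: 21.05
ee_pos: [0.5197, 0.2067, 0.0551]
tcp_rot: [179.9, -0.0, 90.4]
wrist_force: [0.4, 1.0, 0.3]
opening: 0.0584
grasp_force: 34.0
time: 22.05
ee_pos: [0.5191, 0.2069, 0.0542]
tcp_rot: [-180.0, 0.0, 90.4]
wrist_force: [-0.1, 0.2, -1.4]
opening: 0.0585
grasp_force: 34.0
```

```bash
python3 -m inch '[[0,0,-0.15,0],[0,0,-0.15,0],[0,0,-0.15,0],[0,0,-0.15,0],[0,0,-0.15,0],[0,0,-0.15,0],[0,0,-0.15,0],[0,0,-0.15,0]]' 8.5
python3 -m inch '[[0,0,1,0],[0,0,3,0],[0,0,7,0],[0,-3,11,0],[0,-8,11,0],[0,-8,11,0],[0,-8,11,0],[0,-8,11,0]]'
python3 - <<'E'
from dish import *
from ring import *
o,p=snap("wrist"); print(o["ee_pos"]); ring(o,p); dishes(o,p,.056)
E
python3 -m inch '[[-1,-6,0,0],[-2,-12,0,0],[-3,-18,0,0],[-5,-24,0,0],[-7,-30,0,0],[-7.5,-35,-2,0],[-7.5,-35,-2,0],[-7.5,-35,-2,0]]'
python3 - <<'E'
from dish import *
o,p=snap("wrist"); print(o["ee_pos"],o["tcp_rot"][2]); dishes(o,p)
E
```

```text
time: 23.05
ee_pos: [0.5191, 0.2069, 0.0528]
tcp_rot: [-180.0, 0.0, 90.4]
wrist_force: [-0.3, -0.0, -0.1]
opening: 0.0851
grasp_force: 0.0
time: 24.05
ee_pos: [0.5191, 0.1276, 0.1627]
tcp_rot: [-180.0, -0.0, 90.4]
wrist_force: [-0.7, 0.6, 0.8]
opening: 0.0848
grasp_force: 0.0
[0.51906427 0.12760293 0.16270338]
ring [0.5191 0.2067 0.0339] 124 rel tcp cm [0.   7.91]
lid [ 225   70   64   68 3447] world 0.5199 0.2067 r 0.0273 rel tcp cm [0.09 7.91]
 net 0.93 [294. 332.] [ 0.5655 -0.0408]
 net 0.61 [380. 289.] [0.6551 0.019 ]
 net 0.54 [382. 354.] [ 0.6705 -0.0729]
 net 0.52 [208. 343.] [ 0.466  -0.0571]
time: 25.15
ee_pos: [0.4443, -0.2227, 0.1427]
tcp_rot: [-180.0, -0.0, 90.4]
wrist_force: [0.9, -0.4, -0.6]
opening: 0.0849
grasp_force: 0.0
[ 0.44428293 -0.22270084  0.14274112] 90.39004966067995
lid [ 216    7   98  107 8150] world 0.4523 -0.1084 r 0.0423 rel tcp cm [ 0.8  11.43]
lid [ 227  164   54   52 2201] world 0.4430 -0.2247 r 0.0272 rel tcp cm [-0.13 -0.2 ]
lid [ 225  273   48   41 1509] world 0.4375 -0.3479 r 0.0276 rel tcp cm [ -0.68 -12.52]
 net 0.57 [402.  35.] [ 0.5716 -0.0846]
```

```bash
python3 -m inch '[[-0.1,-0.2,-4,0],[-0.1,-0.2,-8,0],[-0.1,-0.2,-11,0],[-0.1,-0.2,-12.3,0],[-0.1,-0.2,-12.8,0],[-0.1,-0.2,-13.1,0],[-0.1,-0.2,-13.1,0],[-0.1,-0.2,-13.1,0]]'
python3 -m inch '[[0,0,0,0],[0,0,0,0],[0,0,0,0],[0,0,0,0],[0,0,0,0],[0,0,0,0],[0,0,0,0],[0,0,0,0]]' 5 30
python3 -m inch '[[0,0,2,0],[0,0,6,0],[0,0,11,0],[1,5,15,0],[2,11,15,0],[3,17,15,0],[4,22,15,0],[5,27,15,0]]'
python3 -m inch '[[2.6,3,0,0],[2.6,8,0,0],[2.6,8,0,0],[2.6,8,0,0],[2.6,8,0,0],[2.6,8,0,0],[2.6,8,0,0],[2.6,8,0,0]]'
python3 - <<'E'
from dish import *
o,p=snap("wrist"); print(o["ee_pos"]); dishes(o,p,.056); save(p,"w5.png",s=1.2)
E
```

```text
time: 26.25
ee_pos: [0.4435, -0.2253, 0.0125]
tcp_rot: [179.9, 0.0, 90.4]
wrist_force: [-0.5, 0.3, 0.4]
opening: 0.085
grasp_force: 0.0
time: 27.25
ee_pos: [0.4434, -0.2253, 0.0124]
tcp_rot: [180.0, 0.0, 90.4]
wrist_force: [-1.5, 0.5, 5.5]
opening: 0.0584
grasp_force: 31.6
time: 28.25
ee_pos: [0.4932, 0.0467, 0.1618]
tcp_rot: [180.0, 0.0, 90.4]
wrist_force: [0.6, -0.1, -0.4]
opening: 0.0581
grasp_force: 32.4
time: 29.25
ee_pos: [0.5192, 0.1246, 0.1618]
tcp_rot: [180.0, -0.0, 90.4]
wrist_force: [-1.0, -0.2, -1.0]
opening: 0.0582
grasp_force: 32.4
[0.51918102 0.12457354 0.16184844]
lid [ 224   66   65   69 3504] world 0.5199 0.2067 r 0.0272 rel tcp cm [0.07 8.21]
lid [ 206  212  100   88 6827] world 0.5204 0.0585 r 0.0499 rel tcp cm [ 0.13 -6.6 ]
lid [365 344  31  30 585] world 0.6687 -0.0720 r 0.0237 rel tcp cm [ 14.95 -19.66]
 net 0.94 [383. 352.] [ 0.6703 -0.0713]
 net 0.88 [297. 334.] [ 0.568  -0.0462]
 net 0.72 [379. 290.] [0.654  0.0142]
 net 0.16 [329.  52.] [0.5791 0.2456]
```

View pics/w5.png

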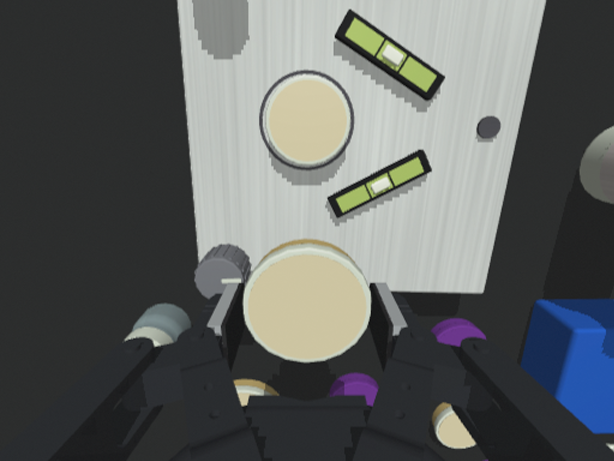

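The first dish sits in the ring at (307,120) and the second is held at (307,301). I'll place it.

```bash
python3 -m inch '[[0,4,0,0],[0,8.2,0,0],[0,8.2,-2,0],[0,8.2,-5,0],[0,8.2,-7.5,0],[0,8.2,-8.5,0],[0,8.2,-9,0],[0,8.2,-9.2,0]]'
python3 -m inch '[[0,0,0,0],[0,0,0,0],[0,0,0,0],[0,0,0,0],[0,0,-0.1,0],[0,0,-0.1,0],[0,0,-0.1,0],[0,0,-0.1,0]]'
python3 -m inch '[[0,0,0,0],[0,0,0,0],[0,0,0,0],[0,0,0,0],[0,0,0,0],[0,0,0,0],[0,0,0,0],[0,0,0,0]]' 8.5
python3 -m inch '[[0,0,1,0],[0,0,3,0],[0,0,7,0],[0,-3,10,0],[0,-8,10,0],[0,-8,10,0],[0,-8,10,0],[0,-8,10,0]]'
python3 - <<'E'
from dish import *
o,p=snap("wrist"); print(o["ee_pos"]);dishes(o,p,.072)
E
python3 -m inch '[[-1,-6,0,0],[-2,-12,0,0],[-3,-18,0,0],[-5,-24,0,0],[-6,-30,0,0],[-7,-36,0,0],[-8,-42,-1,0],[-8.2,-47.5,-2,0]]'
python3 - <<'E'
from dish import *
o,p=snap("wrist"); print(o["ee_pos"],o["tcp_rot"][2]); dishes(o,p)
E
```

```text
time: 30.35
ee_pos: [0.5195, 0.207, 0.0704]
tcp_rot: [179.9, -0.0, 90.4]
wrist_force: [0.7, 0.2, -0.4]
opening: 0.0583
grasp_force: 32.5
time: 31.35
ee_pos: [0.5192, 0.2069, 0.0688]
tcp_rot: [180.0, -0.0, 90.4]
wrist_force: [0.1, -0.7, -0.6]
opening: 0.0583
grasp_force: 32.5
time: 32.35
ee_pos: [0.5191, 0.2069, 0.0688]
tcp_rot: [-180.0, 0.0, 90.4]
wrist_force: [-1.3, -0.4, -1.3]
opening: 0.0854
grasp_force: 0.0
time: 33.35
ee_pos: [0.5191, 0.1276, 0.1688]
tcp_rot: [-180.0, -0.0, 90.4]
wrist_force: [0.3, 0.2, 0.1]
opening: 0.0848
grasp_force: 0.0
[0.51908297 0.12758723 0.16876324]
lid [ 223   68   67   71 3753] world 0.5200 0.2069 r 0.0272 rel tcp cm [0.09 7.94]
lid [178 325  36  21 436] world 0.4587 -0.0263 r 0.0209 rel tcp cm [ -6.04 -15.39]
 net 0.89 [379. 288.] [0.6484 0.0269]
 net 0.88 [296. 332.] [ 0.5653 -0.0308]
time: 34.45
ee_pos: [0.4368, -0.3499, 0.1487]
tcp_rot: [180.0, 0.0, 90.4]
wrist_force: [1.2, 0.5, 0.5]
opening: 0.0848
grasp_force: 0.0
[ 0.43679519 -0.34992386  0.14870423] 90.39622645891421
lid [ 230  159   52   51 2111] world 0.4380 -0.3481 r 0.0271 rel tcp cm [0.12 0.18]
```

```bash
python3 -m inch '[[0.1,-0.1,-4,0],[0.1,-0.1,-8,0],[0.1,-0.1,-11,0],[0.1,-0.1,-12.8,0],[0.1,-0.1,-13.4,0],[0.1,-0.1,-13.7,0],[0.1,-0.1,-13.7,0],[0.1,-0.1,-13.7,0]]'
python3 -m inch '[[0,0,0,0],[0,0,0,0],[0,0,0,0],[0,0,0,0],[0,0,0,0],[0,0,0,0],[0,0,0,0],[0,0,0,0]]' 5 30
python3 -m inch '[[0,0,2,0],[0,0,6,0],[0,0,11,0],[1,5,15,0],[2,11,15,0],[3,17,15,0],[4,22,15,0],[5,27,15,0]]'
python3 -m inch '[[0.6,6,0,0],[1.2,12,0,0],[2,18,0,0],[3.1,20.5,0,0],[3.1,20.5,0,0],[3.1,20.5,0,0],[3.1,20.5,0,0],[3.1,20.5,0,0]]'
python3 - <<'E'
from dish import *
o,p=snap("wrist"); print(o["ee_pos"]); dishes(o,p,.072)
E
```

```text
time: 35.55
ee_pos: [0.4386, -0.3495, 0.0127]
tcp_rot: [179.9, 0.0, 90.4]
wrist_force: [0.6, -0.3, -0.5]
opening: 0.085
grasp_force: 0.0
time: 36.55
ee_pos: [0.4383, -0.3493, 0.0124]
tcp_rot: [180.0, 0.0, 90.4]
wrist_force: [-0.4, 1.1, 5.7]
opening: 0.0587
grasp_force: 31.8
time: 37.55
ee_pos: [0.4882, -0.0774, 0.1618]
tcp_rot: [180.0, 0.0, 90.4]
wrist_force: [0.9, 0.1, -0.5]
opening: 0.0585
grasp_force: 32.5
time: 38.55
ee_pos: [0.5191, 0.125, 0.1619]
tcp_rot: [180.0, -0.0, 90.3]
wrist_force: [-0.3, -0.3, -0.2]
opening: 0.0582
grasp_force: 32.5
[0.51911686 0.1250184  0.16194744]
lid [ 222   63   69   74 4012] world 0.5197 0.2072 r 0.0272 rel tcp cm [0.06 8.21]
lid [ 206  211  100   88 6855] world 0.5200 0.0697 r 0.0465 rel tcp cm [ 0.09 -5.54]
lid [366 344  30  30 583] world 0.6585 -0.0534 r 0.0223 rel tcp cm [ 13.94 -17.84]
 net 0.96 [296. 328.] [ 0.5638 -0.021 ]
 net 0.76 [383. 350.] [ 0.6603 -0.0508]
 net 0.72 [380. 290.] [0.6456 0.0277]
```

```bash
python3 -m inch '[[0,4,0,0],[0,8,0,0],[0,8,-2,0],[0,8,-4.5,0],[0,8,-6.5,0],[0,8,-7.2,0],[0,8,-7.5,0],[0,8,-7.6,0]]'
python3 -m inch '[[0,0,0,0],[0,0,0,0],[0,0,0,0],[0,0,0,0],[0,0,-0.1,0],[0,0,-0.1,0],[0,0,-0.1,0],[0,0,-0.1,0]]'
python3 -m inch '[[0,0,0,0],[0,0,0,0],[0,0,0,0],[0,0,0,0],[0,0,0,0],[0,0,0,0],[0,0,0,0],[0,0,0,0]]' 8.5
python3 -m inch '[[0,0,1,0],[0,0,3,0],[0,0,7,0],[0,-3,9,0],[0,-8,9,0],[0,-8,9,0],[0,-8,9,0],[0,-8,9,0]]'
python3 - <<'E'
from dish import *
o,p=snap("wrist"); print(o["ee_pos"]);dishes(o,p,.088)
E
python3 -m inch '[[3,-4,0,0],[6,-8,0,0],[9,-12,0,0],[12,-16,0,0],[15,-20,0,0],[17.6,-24,-1,0],[17.6,-24.3,-2,0],[17.6,-24.3,-2.5,0]]'
python3 - <<'E'
from dish import *
o,p=snap("wrist"); print(o["ee_pos"],o["tcp_rot"][2],o["q"]); dishes(o,p)
E
```

```text
time: 39.65
ee_pos: [0.5195, 0.2059, 0.0865]
tcp_rot: [179.9, -0.0, 90.4]
wrist_force: [0.2, -0.4, 0.0]
opening: 0.0581
grasp_force: 32.5
time: 40.65
ee_pos: [0.5192, 0.2059, 0.0848]
tcp_rot: [-180.0, -0.0, 90.4]
wrist_force: [-0.4, 0.1, -0.6]
opening: 0.0584
grasp_force: 32.5
time: 41.65
ee_pos: [0.5191, 0.2059, 0.0848]
tcp_rot: [-180.0, 0.0, 90.4]
wrist_force: [-0.3, -0.2, -0.6]
opening: 0.0851
grasp_force: 0.0
time: 42.65
ee_pos: [0.5191, 0.1266, 0.1748]
tcp_rot: [-180.0, -0.0, 90.4]
wrist_force: [0.9, 1.2, 0.3]
opening: 0.085
grasp_force: 0.0
[0.51912377 0.12662443 0.17480007]
lid [ 222   66   70   74 4086] world 0.5202 0.2066 r 0.0272 rel tcp cm [0.11 8.  ]
lid [177 321  48  25 631] world 0.4654 -0.0144 r 0.0248 rel tcp cm [ -5.37 -14.1 ]
 net 0.84 [293. 323.] [ 0.56   -0.0098]
 net 0.81 [375. 282.] [0.638  0.0405]
time: 43.75
ee_pos: [0.6948, -0.1167, 0.1484]
tcp_rot: [-179.9, -0.0, 90.4]
wrist_force: [-0.5, 0.5, 0.8]
opening: 0.0846
grasp_force: 0.0
[ 0.69483198 -0.11665077  0.14843636] 90.39915522145135 [-9.53417946e+00  2.63349133e+01  2.60185801e+01  8.97923641e+01
  1.02766635e-02  8.00666290e+01]
lid [   0  135   57   82 3690] world 0.4519 -0.1087 r 0.0424 rel tcp cm [-24.29   0.79]
lid [ 230  162   53   51 2115] world 0.6958 -0.1179 r 0.0272 rel tcp cm [ 0.1  -0.13]
 net 0.95 [238.  79.] [ 0.6787 -0.0147]
 net 0.72 [254. 185.] [ 0.6943 -0.1171]
 net 0.65 [138. 151.] [ 0.5769 -0.0828]
 net 0.64 [307. 266.] [ 0.7552 -0.2144]
```

```bash
python3 -m inch '[[0.1,-0.1,-4,0],[0.1,-0.1,-8,0],[0.1,-0.1,-11,0],[0.1,-0.1,-12.8,0],[0.1,-0.1,-13.4,0],[0.1,-0.1,-13.7,0],[0.1,-0.1,-13.7,0],[0.1,-0.1,-13.7,0]]'
python3 -m inch '[[0,0,0,0],[0,0,0,0],[0,0,0,0],[0,0,0,0],[0,0,0,0],[0,0,0,0],[0,0,0,0],[0,0,0,0]]' 5 30
python3 -m inch '[[0,0,2,0],[0,0,6,0],[0,0,11,0],[-3,3,16,0],[-6,7,16,0],[-9,11,16,0],[-12,15,16,0],[-15,20,16,0]]'
python3 -m inch '[[-2.6,4.3,0,0],[-2.6,4.3,0,0],[-2.6,4.3,0,0],[-2.6,4.3,0,0],[-2.6,4.3,0,0],[-2.6,4.3,0,0],[-2.6,4.3,0,0],[-2.6,4.3,0,0]]'
python3 - <<'E'
from dish import *
o,p=snap("wrist"); print(o["ee_pos"]); dishes(o,p,.088)
E
```

```text
time: 44.85
ee_pos: [0.6966, -0.1183, 0.0137]
tcp_rot: [179.9, 0.0, 90.4]
wrist_force: [-0.2, -0.9, -0.4]
opening: 0.085
grasp_force: 0.0
time: 45.85
ee_pos: [0.6964, -0.1182, 0.0135]
tcp_rot: [179.9, 0.0, 90.4]
wrist_force: [-1.5, -0.1, 5.8]
opening: 0.0584
grasp_force: 32.2
time: 46.85
ee_pos: [0.5451, 0.0827, 0.174]
tcp_rot: [179.9, -0.0, 90.3]
wrist_force: [1.2, 1.7, -0.3]
opening: 0.058
grasp_force: 32.3
time: 47.85
ee_pos: [0.5202, 0.1248, 0.1727]
tcp_rot: [-180.0, 0.0, 90.4]
wrist_force: [0.1, 0.2, -1.1]
opening: 0.0582
grasp_force: 32.4
[0.52017143 0.12479218 0.17273336]
lid [ 220   63   71   75 4210] world 0.5199 0.2067 r 0.0272 rel tcp cm [-0.03  8.19]
lid [ 207  211   98   87 6746] world 0.5212 0.0727 r 0.0452 rel tcp cm [ 0.1 -5.2]
 net 0.97 [377. 283.] [0.6398 0.0392]
 net 0.83 [294. 325.] [ 0.5614 -0.0124]
 net 0.69 [255. 249.] [0.5212 0.0757]
```

```bash
python3 -m inch '[[-0.1,4,0,0],[-0.1,8.15,0,0],[-0.1,8.15,-2,0],[-0.1,8.15,-4.5,0],[-0.1,8.15,-6,0],[-0.1,8.15,-6.6,0],[-0.1,8.15,-6.9,0],[-0.1,8.15,-7,0]]'
python3 -m inch '[[0,0,0,0],[0,0,0,0],[0,0,0,0],[0,0,0,0],[0,0,-0.1,0],[0,0,-0.1,0],[0,0,-0.1,0],[0,0,-0.1,0]]'
python3 -m inch '[[0,0,0,0],[0,0,0,0],[0,0,0,0],[0,0,0,0],[0,0,0,0],[0,0,0,0],[0,0,0,0],[0,0,0,0]]' 8.5
python3 -m inch '[[0,0,1,0],[0,0,3,0],[0,0,7,0],[0,-3,9,0],[0,-8,9,0],[0,-8,9,0],[0,-8,9,0],[0,-8,9,0]]'
python3 - <<'E'
from dish import *
from bub import *
o,p=snap("wrist"); print(o["ee_pos"]);dishes(o,p,.104); bubbles(o,p); save(p,"w6.png",s=1.2)
E
python3 -m inch '[[0.7,-6,0,0],[1.4,-12,0,0],[2.1,-18,0,0],[2.8,-24,0,0],[3.5,-30,0,0],[4.2,-36,0,0],[4.9,-42,0,0],[5.5,-44,0,0]]'
python3 - <<'E'
from dish import *
o,p=snap("wrist"); print(o["ee_pos"],o["tcp_rot"][2],o["q"]); save(p,"w7.png",s=1.2)
for r in bot.landmark_of("weight_c",p): print(" net",round(r["score"],2),np.round(r["point"]),np.round(toworld(p,r["point"],.021,o)[:2],4))
E
```

```text
time: 48.95
ee_pos: [0.5195, 0.2064, 0.1033]
tcp_rot: [180.0, -0.0, 90.4]
wrist_force: [-0.3, -0.7, 0.1]
opening: 0.0582
grasp_force: 32.4
time: 49.95
ee_pos: [0.5192, 0.2064, 0.1018]
tcp_rot: [180.0, -0.0, 90.4]
wrist_force: [-0.6, 0.0, -0.3]
opening: 0.0586
grasp_force: 32.4
time: 50.95
ee_pos: [0.5191, 0.2064, 0.1018]
tcp_rot: [-180.0, -0.0, 90.4]
wrist_force: [0.4, -0.5, 0.4]
opening: 0.0849
grasp_force: 0.0
time: 51.95
ee_pos: [0.5191, 0.1271, 0.1918]
tcp_rot: [-180.0, -0.0, 90.4]
wrist_force: [-0.7, 0.2, -0.6]
opening: 0.0849
grasp_force: 0.0
[0.51911242 0.12710976 0.19181483]
lid [ 222   67   70   74 4014] world 0.5199 0.2064 r 0.0270 rel tcp cm [0.08 7.93]
lid [ 178  312   56   34 1112] world 0.4698 -0.0139 r 0.0294 rel tcp cm [ -4.93 -14.1 ]
 net 0.87 [372. 278.] [0.6351 0.0455]
 net 0.85 [293. 315.] [0.5592 0.0006]
 net 0.77 [255. 104.] [0.5192 0.2068]
vial [317.4  55.2] (74.81947326660156, 15.621648788452148) bub [318.8  55.3] 143 world [0.5755 0.2497 0.05  ] [0.5769 0.2497 0.05  ] off mm 1.4 [ 1.4 -0. ]
vial [310.3 151.1] (12.814574241638184, 68.52069854736328) bub [310.5 151.5] 108 world [0.5751 0.1622 0.05  ] [0.5753 0.1618 0.05  ] off mm 0.5 [ 0.2 -0.4]
time: 53.05
ee_pos: [0.5741, -0.3164, 0.1908]
tcp_rot: [-179.9, -0.0, 90.3]
wrist_force: [0.6, 0.7, -0.8]
opening: 0.0848
grasp_force: 0.0
[ 0.57406925 -0.31636478  0.19075664] 90.2719810455255 [-2.88503638e+01  1.92942954e+01  2.14458516e+01  9.22083520e+01
 -1.99469686e-02  6.08776597e+01]
 net 0.8 [266. 196.] [ 0.5868 -0.3394]
```

View pics/w6.png

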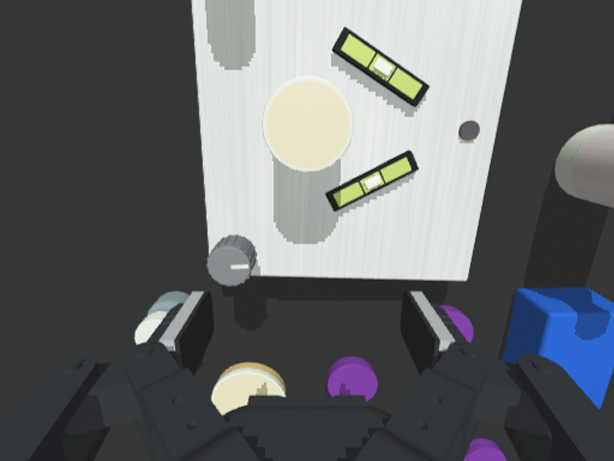

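View pics/w7.png

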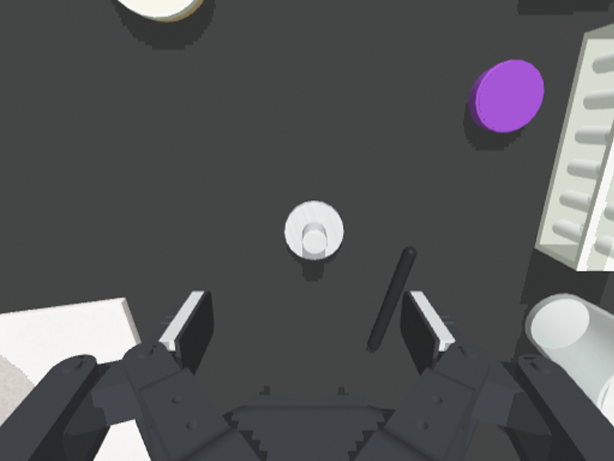

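The pile is clean at (307,124) with both bubbles centred. The weight's disc is at (314,230) and its stud top at (314,242). The marker, from (408,252), is about 95 mm clear. I'll locate the stud precisely and approach with a narrower opening.

```bash
cat > wt.py <<'E'
from h import *
o,p=snap("wrist"); g=cv2.cvtColor(p["img"],cv2.COLOR_RGB2HSV)
m=((g[:,:,1]<30)&(g[:,:,2]>120)).astype(np.uint8); m[:, :190]=0; m[:,330:]=0; m[250:]=0
n,l,s,c=cv2.connectedComponentsWithStats(m)
for i in range(1,n):
    if s[i,4]<500: continue
    hull=cv2.convexHull(np.argwhere(l==i)[:,::-1].astype(np.float32))
    w=np.array([toworld(p,q,.012,o)[:2] for q in hull[:,0]],np.float32)
    e=cv2.minEnclosingCircle(w); print(s[i],np.round(c[i],1),"disc",np.round(e,4) if 0 else e,"rel",100*(np.array(e[0])-o["ee_pos"][:2]))
print(o["ee_pos"],"stud",toworld(p,(261.7,201.7),.042,o))
for r in bot.landmark_of("marker",p): print("marker",r["point"],toworld(p,r["point"],.007,o))
E
python3 wt.py
```

```text
[ 237  168   49   49 1911] [261.  192.4] disc ((0.5815488696098328, -0.33710137009620667), 0.03103097341954708) rel [ 0.72040785 -2.17650463]
[ 0.57434479 -0.31533632  0.19052341] stud [ 0.58196202 -0.33733343  0.042     ]
marker [325.6, 249.7] [ 0.66721486 -0.4163998   0.007     ]
```

```bash
python3 -m inch '[[0.75,-2.2,-3,0],[0.75,-2.2,-6,0],[0.75,-2.2,-9,0],[0.75,-2.2,-12,0],[0.75,-2.2,-14.5,0],[0.75,-2.2,-16,0],[0.75,-2.2,-16.6,0],[0.75,-2.2,-16.7,0]]' 6
python3 -m inch '[[0,0,0,0],[0,0,0,0],[0,0,0,0],[0,0,0,0],[0,0,0,0],[0,0,0,0],[0,0,0,0],[0,0,0,0]]' 1.5 50
python3 -m inch '[[0,0,2,0],[0,0,6,0],[0,0,10,0],[0,0,14,0],[0,0,18,0],[0,0,18,0],[0,0,18,0],[0,0,18,0]]'
python3 - <<'E'
from h import *
o,p=snap("wrist"); save(p,"w8.png",s=1.2)
E
```

```text
time: 54.25
ee_pos: [0.582, -0.3354, 0.0253]
tcp_rot: [180.0, 0.0, 90.4]
wrist_force: [0.4, -0.0, -0.4]
opening: 0.0601
grasp_force: 0.0
time: 55.25
ee_pos: [0.5821, -0.3359, 0.0258]
tcp_rot: [179.9, 0.0, 90.4]
wrist_force: [-0.2, -0.3, 4.5]
opening: 0.0225
grasp_force: 49.4
time: 56.25
ee_pos: [0.5811, -0.3353, 0.2029]
tcp_rot: [-179.9, -0.1, 90.4]
wrist_force: [-0.4, -1.1, -3.4]
opening: 0.0222
grasp_force: 49.6
```

View pics/w8.png

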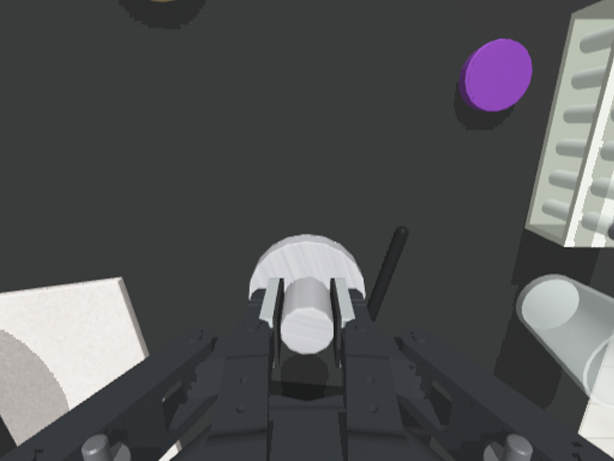

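The weight is held upright by its stud at (307,330). I'll carry it to the pile.

```bash
python3 -m inch '[[-0.7,5,0,0],[-1.4,10,0,0],[-2.1,15,0,0],[-2.8,20,0,0],[-3.5,25,0,0],[-4.2,30,0,0],[-5,35,0,0],[-5.6,39,0,0]]'
python3 -m inch '[[-0.6,4,0,0],[-0.6,7,0,0],[-0.6,7,0,0],[-0.6,7,0,0],[-0.6,7,0,0],[-0.6,7,0,0],[-0.6,7,0,0],[-0.6,7,0,0]]'
python3 - <<'E'
from dish import *
o,p=snap("wrist"); print(o["ee_pos"]); dishes(o,p,.104); save(p,"w9.png",s=1.2)
E
```

```text
time: 57.3
ee_pos: [0.5247, 0.0561, 0.2041]
tcp_rot: [-179.9, -0.0, 90.4]
wrist_force: [-0.0, -0.5, -3.2]
opening: 0.0222
grasp_force: 49.8
time: 58.3
ee_pos: [0.5197, 0.1242, 0.2048]
tcp_rot: [180.0, -0.0, 90.4]
wrist_force: [0.2, 0.8, -3.0]
opening: 0.0225
grasp_force: 49.8
[0.51968983 0.12417841 0.20480144]
lid [ 223   65   66   70 3627] world 0.5200 0.2064 r 0.0270 rel tcp cm [0.03 8.22]
 net 0.93 [366. 271.] [0.6343 0.0418]
 net 0.82 [292. 310.] [ 0.5609 -0.0084]
 net 0.64 [254. 100.] [0.5185 0.207 ]
 net 0.19 [384. 106.] [0.6284 0.2034]
```

View pics/w9.png

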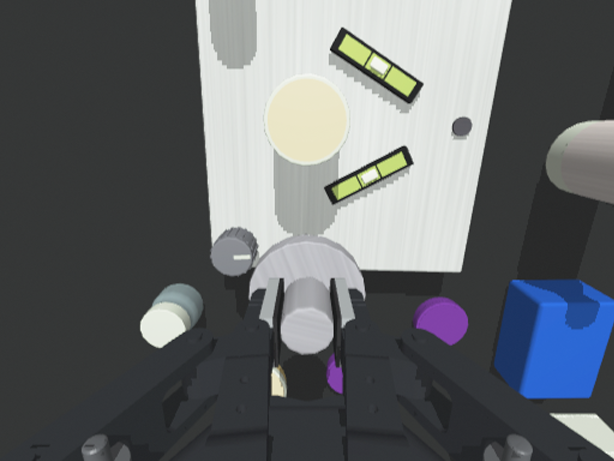

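The weight has not shifted in the grip, and the pile is at (307,119). I'll lower it onto the pile.

```bash
python3 -m inch '[[0,4,0,0],[0,8.35,0,0],[0,8.35,-2,0],[0,8.35,-4,0],[0,8.35,-6,0],[0,8.35,-6.8,0],[0,8.35,-7.2,0],[0,8.35,-7.3,0]]'
python3 -m inch '[[0,0,0,0],[0,0,0,0],[0,0,0,0],[0,0,0,0],[0,0,-0.1,0],[0,0,-0.1,0],[0,0,-0.1,0],[0,0,-0.1,0]]'
```

```text
time: 59.4
ee_pos: [0.5199, 0.2079, 0.1322]
tcp_rot: [180.0, -0.0, 90.4]
wrist_force: [1.2, -0.3, -2.9]
opening: 0.0223
grasp_force: 49.8
time: 60.4
ee_pos: [0.5196, 0.2079, 0.1308]
tcp_rot: [-180.0, 0.0, 90.4]
wrist_force: [-0.3, -0.1, -2.5]
opening: 0.0222
grasp_force: 49.8
```

```bash
python3 -m inch '[[0,0,-0.1,0],[0,0,-0.1,0],[0,0,-0.1,0],[0,0,-0.1,0],[0,0,-0.1,0],[0,0,-0.1,0],[0,0,-0.1,0],[0,0,-0.1,0]]'
```

```text
time: 61.4
ee_pos: [0.5197, 0.2079, 0.1298]
tcp_rot: [180.0, -0.0, 90.4]
wrist_force: [0.2, 0.2, -3.7]
opening: 0.0225
grasp_force: 50.0
```

```bash
python3 -m inch '[[0,0,-0.1,0],[0,0,-0.1,0],[0,0,-0.1,0],[0,0,-0.1,0],[0,0,-0.1,0],[0,0,-0.1,0],[0,0,-0.1,0],[0,0,-0.1,0]]'
python3 -m inch '[[0,0,0,0],[0,0,0,0],[0,0,0,0],[0,0,0,0],[0,0,0,0],[0,0,0,0],[0,0,0,0],[0,0,0,0]]' 7
python3 -m inch '[[0,0,1,0],[0,0,3,0],[0,0,6,0],[0,0,9,0],[0,-4,9,0],[0,-10,9,0],[0,-10,9,0],[0,-10,9,0]]'
python3 - <<'E'
from bub import *
o,p=snap("wrist"); print(o["ee_pos"]); bubbles(o,p)
for r in bot.landmark_of("weight_c",p): print("w",round(r["score"],2),toworld(p,r["point"],.125,o))
save(p,"w10.png",s=1.2)
o,p=snap("side"); save(p,"s2.png",(170,60,310,190),4)
E
```

```text
time: 62.4
ee_pos: [0.5197, 0.2079, 0.1296]
tcp_rot: [180.0, -0.0, 90.4]
wrist_force: [-2.9, 0.2, 6.6]
opening: 0.022
grasp_force: 50.6
time: 63.4
ee_pos: [0.5197, 0.2079, 0.1288]
tcp_rot: [180.0, -0.0, 90.4]
wrist_force: [0.1, 0.1, -0.2]
opening: 0.0697
grasp_force: 0.0
time: 64.4
ee_pos: [0.5198, 0.1079, 0.2194]
tcp_rot: [180.0, -0.0, 90.3]
wrist_force: [0.2, 0.2, 0.6]
opening: 0.0701
grasp_force: 0.0
[0.51981405 0.10792402 0.21942214]
vial [311.7  38.6] (69.88047790527344, 14.664251327514648) bub [313.1  38.6] 125 world [0.5756 0.2496 0.05  ] [0.5769 0.2496 0.05  ] off mm 1.3 [1.3 0. ]
vial [305.7 129.5] (12.321043014526367, 63.73670959472656) bub [305.9 129.6] 96 world [0.5751 0.1618 0.05  ] [0.5753 0.1618 0.05  ] off mm 0.2 [ 0.2 -0.1]
w 0.81 [0.51957083 0.20694388 0.125     ]
w 0.37 [0.5612649  0.23258861 0.125     ]
```

View pics/w10.png

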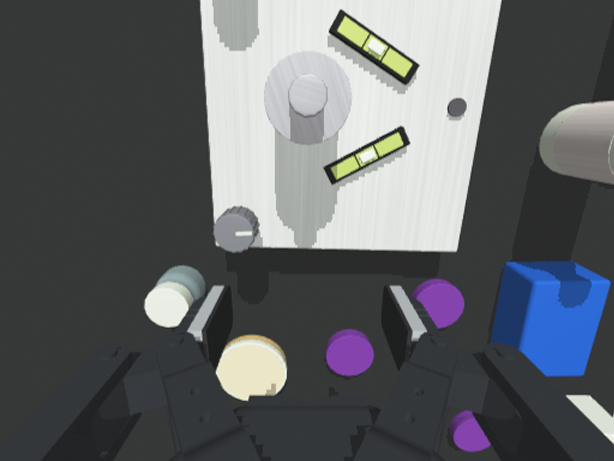

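View pics/s2.png

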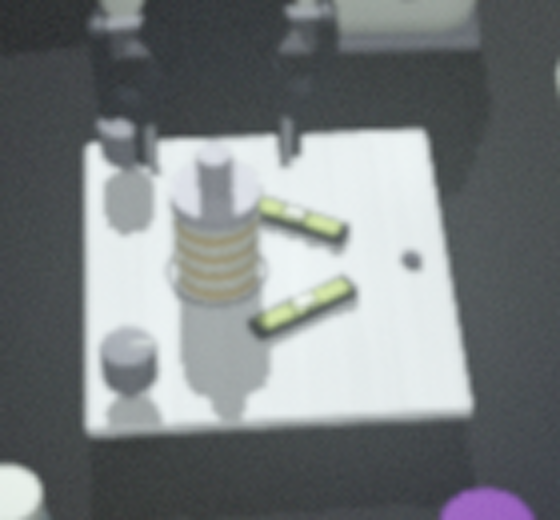

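The wrist view has the weight upright at (308,96). The side crop shows a straight four-dish pile inside the ring at (217,240). Both bubbles are centred and the gripper is clear, so I'm handing in.

```bash
python3 -c "
from workcell import bot; print(bot.job_done())"
```

```text
the job is handed in; nothing more can be done
None
```

The job is handed in (the hand-in call returned no verdict): the plate is level with the bubbles 1.3 mm and 0.2 mm off centre, all four small dishes are in one straight pile within about 1 mm of the round mark's centre, the weight is upright on top, and the robot did not touch the larger dish or the other things on the bench.

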